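Load the marking fixture and shut its gate

ROBOT

A 6-joint arm with a two-finger parallel gripper is mounted at the origin on the work surface. World frame = base frame: x ahead of the robot, y to its left, z up, the work surface at z = 0. Lengths are in m, angles in rad, forces in N, time in s.
With the tool pointing down it reaches from about 0.35 to 0.85 m from the base axis. Payload 8.1 kg.
Tool frame: the origin (TCP) lies at the very end of the fingers, on their centre line; the grasp point (between the pads) lies 19 mm behind it; z points along the fingers, y is the line along which they close (so a half turn about z gives the same grasp; the last joint's range is limited). The gripper opens to 93 mm and grips with 3 to 60 N. Pads are 15 mm wide; open, the fingers measure 128 mm over their backs; the gripper's body (75 mm by 188 mm) begins 65 mm behind the grasp point.
Start: joints at [-1.24, 0.13, 1.488, -0, 1.523, -0.085], TCP at [0.242, -0.549, 0.185] pointing down, gripper open.
Joint ranges: [-2.96, 2.96], [-0.89, 2.26], [0.02, 2.5], [-1.34, 4.48], [0, 2.73], [-2.66, 2.66]. Speed limits (rad/s): [2.39, 2.39, 2.79, 3.14, 3.14, 3.14].

INTERFACE

Orientations are given as a rotation vector (axis times angle).
In Python, from plant import robot, imaging gives the robot as it stands.
- The arm moves only by the tool jog_arm, never from a script. Its argument "rows" is a list of rows, each a list of 2 entries, a list of its own where there are three numbers: the shift along the tool's x, y, z each as a share of 0.2 m, from -1 to 1, then the turn, a rotation vector about the tool's x, y, z each as a share of pi/2 rad, from -1 to 1. A call has 1 to 5 rows; each row is the pose to reach, as a shift and turn from the pose commanded when the call began, along the tool's axes at that moment; what a row does not reach only later rows make up. A row lasts 1/10 s, in which the tool goes at most 50 mm and 8.59 degrees, less where a joint would pass 70% of its speed; a pose out of reach is approached as far as the arm can. A call with a number of a shift or a turn outside -1 to 1 is refused whole. A call with a gripper value outside its range is refused whole. "hand" is the closure, from -1 (fully open) to 1 (shut), set as the call begins (left out, the last holds). The fingers move at their own pace and stop on an object; "squeeze" is the grip in N (left out, the last holds). Time passes only in rows, so rows that repeat a pose let the fingers close. It gives the time, the measured TCP pose, the force, the opening and the grip force at its end, in the units of the state.
- robot.read_state(): the state, without advancing time (a new reading comes with each control period).
- imaging.read_camera(name): name is "side" or "top"; returns a dict with "frame" (480x640x3 uint8, red, green, blue), "vertical_fov" (degrees; the focal length in pixels is half the picture's height over the tangent of half this angle, whatever the lens; pixels are square), "cx", "cy" (the principal point, pixels), "R" (3x3) and "t" (3): a world point X has camera coordinates R X + t. Camera axes: x right, y down, z forward; pixel columns grow to the right and rows downward; lengths in m; the calibration is good to about 2 mm. A picture is of the moment at which its call begins. There is no depth.
- robot.close_job(): hands the job in; it is judged then, once.
The state is a dict: "t": time; "q": joint angles; "dq": joint speeds; "joint_torque": joint torques, N m; "tool_pos": TCP position; "orientation": TCP orientation; "force": force on the tool from outside, world axes, zero at the start; "wrist_torque": the same for the moment, N m; "opening": finger opening in m; "gripper_force": force on a finger pad.
Only numpy, scipy, OpenCV 4.12 (cv2) and the standard library are available. Lean on these libraries where they do the work, as an engineer would, in place of code of your own. Each camera call takes 0.05 s, during which the arm holds its last target. There are 200 camera calls.

TASK

Set the blue housing down upright, without dropping it, on the empty yellow-framed place in the white marking fixture, between or beside the two parts already there. Then push the fixture's open gate fully shut until it snaps home on its roller catch and stays flush by itself. Leave the two parts in the fixture, the jar and the screwdriver undisturbed.

Things in the scene. Friction and masses are not known exactly. Their poses are not given: they have to be found in the camera images.
- fixture: White open-topped metal box fixed to the bench, 160 (x, depth) x 224 (y, width) x 80 mm high; origin: centre of its underside. Floor 6 mm, side and back walls 6 mm thick, rims 80 mm above the bench. Its open front at own x = -80 mm (towards the robot) is closed by the gate. Inside 154 x 212 mm: three places at own x = 0, y = -70, 0, +70 mm, two of them taken.
- gate (a joint): Gate angle, rad: 0 shut and seated, up to 1.3 open (towards the robot; clockwise from above). White panel, amber window, 10 mm thick, 210 wide, 7 to 79 mm above the bench, hinged at the fixture's left (+y) front corner. A weak spring pushes it ajar unless caught. Sprung roller catch acts over the last 0.08 rad, is passed at 0.03, takes about 8 N near the free edge.
- gate_hinge (a point): Point on the gate's vertical hinge axis, mid-plane of the panel, 43 mm above the bench; fixture frame (-87, 107, 43) mm. Its x axis is the panel's normal, into the box when shut; the panel runs along its -y to the free edge at 212 mm.
- gate_edge (a point): Point on the gate's outer face (the side to push), 185 mm from the hinge axis and 27 mm from the free edge, 43 mm above the bench. Axes as gate_hinge.
- place: Yellow frame painted flat on the fixture's floor, 56 x 60 mm, marking the empty place; origin at its centre, on the floor (6 mm above the bench); axes as the fixture. The free space there is about 70 mm wide along the fixture's y and 154 mm deep along its x.
- housing: Blue metal housing to load: block 44 (x) x 58 (y) x 50 mm high with a brass boss 24 mm across, 8 mm high on top; 0.18 to 0.35 kg; origin: centre of its underside. Stands on the bench to the left. In the fixture only its x faces leave room for fingers: set it with its x along the fixture's x.
- relay: Grey block 50 x 58 x 48 mm high with a black top, standing loose in one place of the fixture; origin at the centre of its underside.
- pump: Round steel pump body, 56 mm across, 52 mm high with a narrower neck, standing loose in another place of the fixture; origin at the centre of its underside.
- jar: Amber jar, 60 mm across, 75 mm high, standing on the bench to the right; origin at the centre of its underside. Not part of the job.
- driver: Screwdriver lying on the bench at the far left; origin near its middle, on the bench. Not part of the job.
Things that resemble listed ones, but are neither listed nor needed, are in the scene too. What is shaped like the relay but brown is not meant. There is more than one size of the housing; the job needs the larger.

How it is judged:
On the way, in this order (a step that is already met when the one before it is completed fails the run):
1. the housing stands upright on the yellow-framed place, let go and at rest, with the gate not yet shut (horizontal distance between housing and place below 0.018 m and height (world z) of housing below 0.012 m and angle between housing's own z axis and vertical below 0.12 rad and linear speed of housing below 0.03 m/s and contact force between the fingers and housing below 0.2 N), for 0.2 s.
2. the gate is shut and seated on its catch (value of joint gate below 0.02 rad), for 0.2 s.
At the end, for the whole second after the job is handed in: The gate stays shut within 0.02 rad (4 mm at its free edge) with nothing pushing it; the housing stands at rest on the fixture floor, upright within 0.12 rad, its centre within 18 mm of the middle of the yellow frame; the relay and the pump body still stand upright (value of joint gate below 0.02 rad and horizontal distance between housing and place below 0.018 m and height (world z) of housing below 0.012 m and angle between each of housing, relay, pump's own z axis and vertical below 0.12 rad and linear speed of housing below 0.03 m/s); the robot touches nothing.
It fails at once if the housing is dropped (falls free faster than 0.8 m/s, about 30 mm) (linear speed of housing above 0.8 m/s and contact force between the fingers and housing below 0.1 N).
It fails at once if a part already in the fixture is shifted by more than 15 mm (distance of any of relay, pump from where it was at the start of the episode above 0.015 m).
It fails at once if the jar or the screwdriver is moved by more than 20 mm (distance of any of jar, driver from where it was at the start of the episode above 0.02 m).
It also fails if it takes over 53 s, if anything falls off the work surface, if the arm or the gripper's body presses on something with over 40 N, if the wrist force passes 120 N, or if a joint passes its speed limit or range.

## Working session

There is one attempt and no reset: what is moved stays moved. The work goes in short steps, Python scripts to look and compute and a tool call to move; the robot and the scene stay as the last step left them, time stands still between calls to the robot, and variables do not carry over. Pictures are saved under pics/ and viewed, at most 10 in all, crops included, and the job is handed in when it is done.

Besides the shell and the picture viewer there is one more tool, called after "Request:" in YAML: its name, and indented under it one key for each argument. jog_arm: Moves the arm, as the interface text tells. Its arguments: {"type":"object","properties":{"rows":{"type":"array"},"hand":{"type":"number"},"squeeze":{"type":"number"}},"required":["rows"]}

```bash
mkdir -p pics; cat > h.py <<'E'
import numpy as np, cv2
from plant import robot, imaging
def cam(n):
    c=imaging.read_camera(n); c['f']=240/np.tan(np.radians(c['vertical_fov'])/2); c['R']=np.array(c['R']);c['t']=np.array(c['t']);return c
def ray(c,u,v,z):
    d=c['R'].T@np.array([(u-c['cx'])/c['f'],(v-c['cy'])/c['f'],1]); o=-c['R'].T@c['t']
    return o+d*(z-o[2])/d[2]
def proj(c,X):
    p=c['R']@np.array(X)+c['t']; return p[:2]/p[2]*c['f']+[c['cx'],c['cy']]
E
python3 - <<'E'
from h import *
for n in('top','side'):
    c=cam(n); cv2.imwrite(f'pics/{n}0.png',c['frame'][:,:,::-1]); print(n,-c['R'].T@c['t'],c['R'].round(3).tolist(),c['f'],c['cx'],c['cy'])
print(robot.read_state())
E
```

```text
top [0.43064497 0.01125847 0.95905288] [[-0.138, -0.99, -0.002], [-0.97, 0.135, -0.203], [0.201, -0.026, -0.979]] 455.94203968570685 314.1727489061479 236.4717005989777
side [0.58143713 0.95282439 0.58554602] [[-1.0, -0.009, -0.023], [0.016, 0.465, -0.885], [0.018, -0.885, -0.465]] 472.9243925337968 317.89115092706913 233.90698772907555
{'t': 0.1, 'q': array([-1.24037651e+00,  1.31095576e-01,  1.48917118e+00,  7.73646964e-06,
        1.52299423e+00, -8.54340779e-02]), 'dq': array([ 1.08200797e-03, -4.35107702e-05, -4.32534022e-03,  1.55160578e-03,
       -1.24455973e-03,  2.55039240e-03]), 'joint_torque': array([ 2.82576329e-03, -5.61342144e+01, -4.93094087e+01,  7.68840057e-02,
        2.92166183e-02, -3.31645708e-05]), 'tool_pos': array([ 0.24220176, -0.54831982,  0.18358602]), 'orientation': array([-3.07230478e+00, -6.48182489e-01,  3.07995100e-04]), 'force': array([-0.15570525, -0.32764934, -0.36331257]), 'wrist_torque': array([ 0.00320326, -0.00985141,  0.023055  ]), 'gripper_force': 0.0, 'opening': 0.09292525191395508}
```

View pics/top0.png

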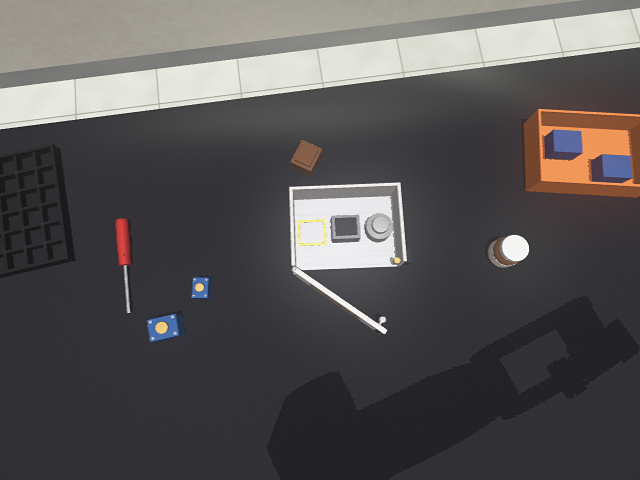

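View pics/side0.png

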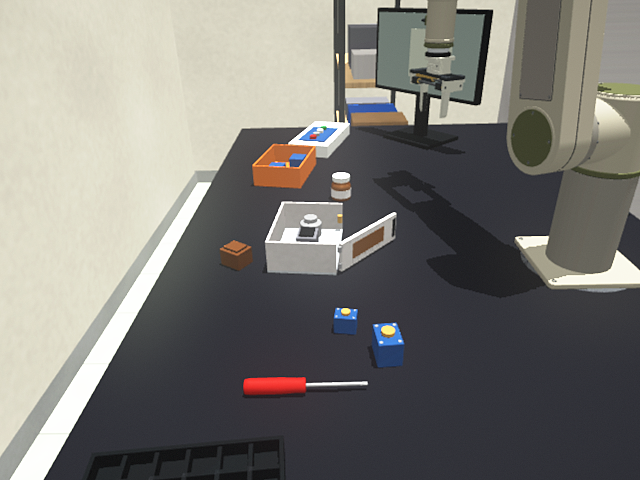

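The top view shows the large housing at (163,327), the small one at (200,287), the empty yellow place at (312,233), the gate from (295,269) to (385,331), and the screwdriver at (124,265). In the side view the housing is at (388,344). Next I measure these.

```bash
python3 - <<'E'
from h import *
c=cam('top'); s=cam('side'); np.set_printoptions(precision=4,suppress=True)
def hsv(c): return cv2.cvtColor(c['frame'],cv2.COLOR_RGB2HSV)
def cen(m,x0,y0):
    ys,xs=np.nonzero(m); return xs.mean()+x0,ys.mean()+y0,len(xs)
H=hsv(c);S=hsv(s)
def yel(h,x0,x1,y0,y1):
    r=h[y0:y1,x0:x1]; return cen((abs(r[...,0].astype(int)-22)<10)&(r[...,1]>110)&(r[...,2]>120),x0,y0)
b=yel(H,140,188,308,348); print('boss top',b,ray(c,b[0],b[1],.058))
b2=yel(S,370,405,318,345); print('boss side',b2,ray(s,b2[0],b2[1],.057))
# white screws
r=c['frame'][308:348,140:188].astype(int); m=((r.min(2)>110)).astype(np.uint8)
n,l,st,ce=cv2.connectedComponentsWithStats(m)
for i in range(1,n): print('screw',ce[i]+[140,308],st[i,4],ray(c,*(ce[i]+[140,308]),.051)[:2])
# place
y0,x0=205,290; r=H[205:260,292:335]; m=((abs(r[...,0].astype(int)-27)<10)&(r[...,1]>90)).astype(np.uint8)
pts=np.argwhere(m)[:,::-1]+[292,205]
W=np.array([ray(c,u,v,.006)[:2] for u,v in pts]).astype(np.float32)*1000
rc=cv2.minAreaRect(W); print('place',rc, W.mean(0))
W=W/1000
# line of gate top: corner guesses
for u,v in [(290,188),(400,184),(405,264),(292,268)]: print('rim',ray(c,u,v,.08)[:2])
for u,v in [(295,269),(385,331)]: print('gate',ray(c,u,v,.079)[:2])
cr=c['frame'][170:345,280:415,::-1]; a=cv2.resize(cr,None,fx=3.2,fy=3.2,interpolation=cv2.INTER_CUBIC)
cr=c['frame'][300:355,135:195,::-1]; bb=cv2.resize(cr,None,fx=6,fy=6,interpolation=cv2.INTER_CUBIC)
out=np.zeros((560,800,3),np.uint8); out[:a.shape[0],:a.shape[1]]=a; out[:bb.shape[0],435:435+bb.shape[1]]=bb[:, :365]; cv2.imwrite('pics/z.png',out)
E
```

```text
boss top (np.float64(161.46846846846847), np.float64(327.0450450450451), 111) [0.4792 0.3053 0.058 ]
boss side (np.float64(387.64406779661016), np.float64(331.3135593220339), 118) [0.4792 0.3107 0.057 ]
screw [171.7778 316.4444] 9 [0.4972 0.2861]
screw [149.5455 321.6364] 11 [0.4932 0.3301]
screw [160.5913 327.3478] 115 [0.4793 0.3094]
screw [174.6364 332.9091] 11 [0.4649 0.283 ]
screw [152.3636 337.9091] 11 [0.4613 0.3266]
place ((637.3189697265625, -9.904983520507812), (57.888526916503906, 56.73925018310547), 82.48770141601562) [636.9366  -9.1597]
rim [0.7169 0.0223]
rim [ 0.6946 -0.1985]
rim [ 0.5329 -0.1795]
rim [0.5555 0.0391]
gate [0.5529 0.0336]
gate [ 0.4125 -0.1196]
```

View pics/z.png

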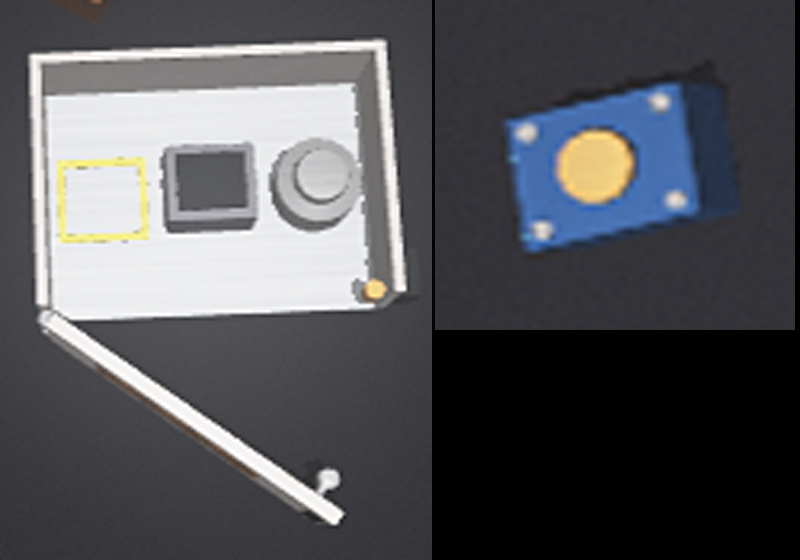

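The zoom confirms the yellow place is at the left of the fixture, with the relay and then the pump to its right. Housing: centre about (0.479, 0.307), yaw about 5.2°. Place: about (0.637, -0.0095), fixture yaw about -5.9°. The measured sizes agree with the ones given.

```bash
cat >> h.py <<'E'
from scipy.spatial.transform import Rotation as Ro
def plan(*goals):
    """goals: (x,y,z,yaw deg of tool y), tool down; prints ideal shares per call"""
    s=robot.read_state(); p=np.array(s['tool_pos']); R=Ro.from_rotvec(s['orientation'])
    for g in goals:
        a=np.radians(g[3]); y=np.array([np.cos(a),np.sin(a),0]); z=np.array([0,0,-1.]); T=Ro.from_matrix(np.c_[np.cross(y,z),y,z])
        for k in range(8):
            d=R.inv().apply(np.array(g[:3])-p); w=(R.inv()*T).as_rotvec()
            if np.linalg.norm(d)<1e-4 and np.linalg.norm(w)<2e-3: break
            f=min(1,.24/max(1e-9,np.linalg.norm(d)),.2/max(1e-9,abs(d).max())); fw=min(1,np.radians(42)/max(1e-9,np.linalg.norm(w)))
            d=np.round(d*f/.2,3); w=np.round(w*fw/(np.pi/2),3); print(d.tolist(),w.tolist(),'rows',int(np.ceil(max(np.linalg.norm(d)*4,np.linalg.norm(w)*90/8.59))))
            p=p+R.apply(d*.2); R=R*Ro.from_rotvec(w*np.pi/2)
E
python3 -c "
from h import *
plan((.479,.307,.185,5.2),(.479,.307,.012,5.2))"
```

```text
[0.76, -0.929, -0.0] [-0.0, -0.0, -0.467] rows 5
[1.0, -0.153, -0.0] [-0.0, -0.001, -0.326] rows 5
[1.0, 0.377, -0.002] [-0.0, 0.0, -0.0] rows 5
[1.0, 0.378, -0.003] [-0.0, 0.0, -0.0] rows 5
[0.083, 0.031, 0.0] [-0.0, 0.0, -0.0] rows 1
[0.0, 0.001, 0.865] [-0.0, 0.0, -0.0] rows 4
```

Request:
jog_arm:
  rows:
    - [[0.76,-0.93,0],[0,0,-0.467]]
    - [[0.76,-0.93,0],[0,0,-0.467]]
    - [[0.76,-0.93,0],[0,0,-0.467]]
    - [[0.76,-0.93,0],[0,0,-0.467]]
    - [[0.76,-0.93,0],[0,0,-0.467]]
  hand: -1
  squeeze: 25

```text
t: 0.7
tool_pos: [0.3065, -0.3149, 0.1842]
orientation: [-2.631, -1.716, -0.001]
force: [1.2, 0.4, 0.3]
opening: 0.0929
gripper_force: 0.0
```

Request:
jog_arm:
  rows:
    - [[1,-0.15,0],[0,0,-0.326]]
    - [[1,-0.15,0],[0,0,-0.326]]
    - [[1,-0.15,0],[0,0,-0.326]]
    - [[1,-0.15,0],[0,0,-0.326]]
    - [[1,-0.15,0],[0,0,-0.326]]

```text
t: 1.2
tool_pos: [0.3619, -0.1174, 0.1847]
orientation: [-2.107, -2.33, -0.003]
force: [0.0, -0.8, -0.2]
opening: 0.0928
gripper_force: 0.0
```

Request:
jog_arm:
  rows:
    - [[1,0.37,0],[0,0,0]]
    - [[1,0.37,0],[0,0,0]]
    - [[1,0.37,0],[0,0,0]]
    - [[1,0.37,0],[0,0,0]]
    - [[1,0.37,0],[0,0,0]]

```text
t: 1.7
tool_pos: [0.4168, 0.0867, 0.1844]
orientation: [-2.115, -2.322, -0.001]
force: [0.7, -1.3, -0.2]
opening: 0.0931
gripper_force: 0.0
```

Request:
jog_arm:
  rows:
    - [[0.95,0.37,0],[0,0,0]]
    - [[0.95,0.37,0],[0,0,0]]
    - [[0.95,0.37,0],[0,0,0]]
    - [[0.95,0.37,0],[0,0,0]]
    - [[0.95,0.37,0],[0,0,0]]

```text
t: 2.2
tool_pos: [0.4733, 0.2823, 0.1827]
orientation: [-2.115, -2.321, 0.003]
force: [-0.6, -0.9, -0.9]
opening: 0.0929
gripper_force: 0.0
```

```bash
python3 -c "
from h import *
c=cam('side');cv2.imwrite('pics/s1.png',c['frame'][200:420,220:500,::-1].repeat(2,0).repeat(2,1))
s=robot.read_state();print(s['t'],s['tool_pos'],s['q'])
plan((.479,.307,.12,5.2),(.479,.307,.012,5.2))"
```

```text
2.25 [0.47306093 0.28055513 0.18302883] [ 4.42074099e-01 -1.20356555e-03  1.62825031e+00  4.17422330e-06
  1.51699454e+00  3.49469534e-01]
[0.129, 0.043, 0.315] [-0.001, 0.001, 0.001] rows 2
[0.0, -0.0, -0.0] [-0.0, -0.0, 0.0] rows 0
[0.0, -0.0, -0.0] [-0.0, -0.0, 0.0] rows 0
[0.0, -0.0, -0.0] [-0.0, -0.0, 0.0] rows 0
[0.0, -0.0, -0.0] [-0.0, -0.0, 0.0] rows 0
[0.0, -0.0, -0.0] [-0.0, -0.0, 0.0] rows 0
[0.0, -0.0, -0.0] [-0.0, -0.0, 0.0] rows 0
[0.0, -0.0, -0.0] [-0.0, -0.0, 0.0] rows 0
[-0.0, -0.0, 0.54] [-0.0, -0.0, 0.0] rows 3
```

View pics/s1.png

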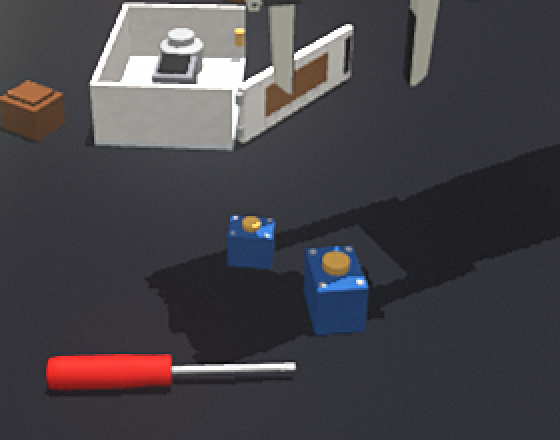

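The fingers (280,90) and (420,80) in the crop are open, aligned with the housing's x and clear of the small housing. I descend.

Request:
jog_arm:
  rows:
    - [[0.13,0.045,0.0],[0,0,0]]
    - [[0.13,0.045,0.25],[0,0,0]]
    - [[0.13,0.045,0.45],[0,0,0]]
    - [[0.13,0.045,0.6],[0,0,0]]
    - [[0.13,0.045,0.6],[0,0,0]]

```text
t: 2.75
tool_pos: [0.4761, 0.3019, 0.0593]
orientation: [-2.119, -2.316, 0.014]
force: [-0.5, -0.4, -0.2]
opening: 0.0925
gripper_force: 0.0
```

```bash
python3 -c "
from h import *
s=robot.read_state();print(s['t'],s['tool_pos'],s['force'])
plan((.479,.307,.012,5.2))"
```

```text
2.75 [0.47610143 0.30187133 0.05930831] [-0.46213019 -0.3824318  -0.19510547]
[0.025, 0.019, 0.236] [-0.005, 0.003, -0.001] rows 1
```

Request:
jog_arm:
  rows:
    - [[0.01,0.01,0.1],[0,0,0]]
    - [[0.01,0.01,0.2],[0,0,0]]
    - [[0.01,0.01,0.22],[0,0,0]]
    - [[0.01,0.01,0.22],[0,0,0]]
    - [[0.01,0.01,0.22],[0,0,0]]

```text
t: 3.25
tool_pos: [0.4826, 0.3082, 0.0226]
orientation: [2.119, 2.318, 0.004]
force: [0.0, -0.5, 0.9]
opening: 0.093
gripper_force: 0.0
```

```bash
python3 -c "
from h import *
c=cam('side');cv2.imwrite('pics/s2.png',cv2.resize(c['frame'][200:400,280:500,::-1],None,fx=2.5,fy=2.5))
s=robot.read_state();print(s['t'],s['tool_pos'],s['force'])
plan((.479,.307,.012,5.2))"
```

```text
3.3 [0.48262217 0.30839829 0.02263403] [-0.14100261  0.78666054  0.20772089]
[-0.005, -0.019, 0.053] [0.002, -0.001, -0.0] rows 1
```

View pics/s2.png

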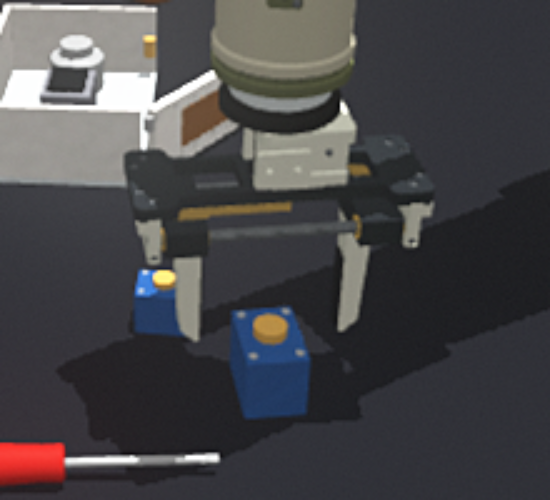

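```bash
python3 -c "
from h import *
np.set_printoptions(precision=4,suppress=True)
c=cam('side')
for X in [(.479,.307,.058),(.4826,.3084,.0226),(.4826-.046,.3084,.0226),(.4826+.046,.3084,.0226)]: print(X,proj(c,X))
for u,v,z in [(358,334,.0226),(417,331,.0226),(402,365,0),(378,366,0),(388,331,.058)]: print(u,v,z,ray(c,u,v,z))
c=cam('top');cv2.imwrite('pics/t2.png',cv2.resize(c['frame'][240:400,80:300,::-1],None,fx=3,fy=3))
print(proj(c,(.479,.307,.058)))
"
```

```text
(0.479, 0.307, 0.058) [387.5001 329.4726]
(0.4826, 0.3084, 0.0226) [384.6182 345.9594]
(0.4366, 0.3084, 0.0226) [410.9029 345.6533]
(0.5286, 0.3084, 0.0226) [358.3866 346.2648]
358 334 0.0226 [0.5271 0.2754 0.0226]
417 331 0.0226 [0.419  0.269  0.0226]
402 365 0 [0.4543 0.3318 0.    ]
378 366 0 [0.496  0.3336 0.    ]
388 331 0.058 [0.4786 0.3111 0.058 ]
[160.6245 327.2937]
```

View pics/t2.png

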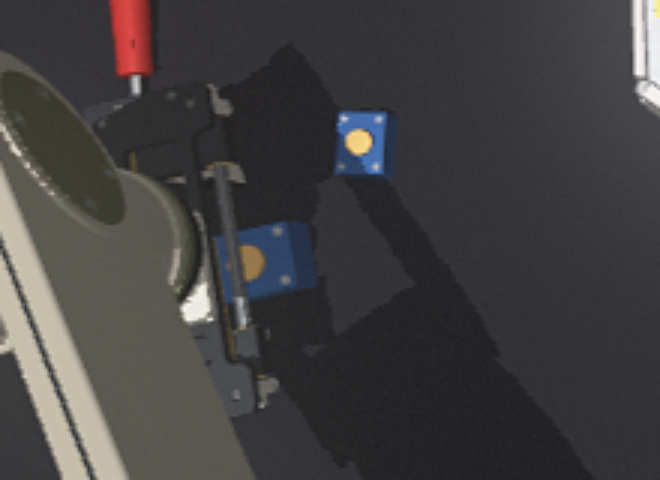

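```bash
python3 -c "
from h import *
np.set_printoptions(precision=4,suppress=True)
c=cam('side')
for p,yaw in [((.4731,.2806,.183),5),((.4826,.3084,.0226),5),((.2422,-.5483,.1836),-66)]:
  for s in(-.0465,.0465):
    a=np.radians(yaw);X=np.array(p)+s*np.array([np.cos(a),np.sin(a),0]); print(p,s,proj(c,X))
for u,v in [(361,246),(428,242)]: print(ray(c,u,v,.183), ray(c,u,v,.205))
b=cv2.imread('pics/side0.png')[50:135,390:490]; cv2.imwrite('pics/s0z.png',cv2.resize(b,None,fx=6,fy=6))
"
```

```text
(0.4731, 0.2806, 0.183) -0.0465 [420.3423 257.5112]
(0.4731, 0.2806, 0.183) 0.0465 [364.6834 260.8731]
(0.4826, 0.3084, 0.0226) -0.0465 [410.7064 344.0995]
(0.4826, 0.3084, 0.0226) 0.0465 [358.3571 347.8315]
(0.2422, -0.5483, 0.1836) -0.0465 [439.9735 128.2381]
(0.2422, -0.5483, 0.1836) 0.0465 [422.6542 121.5219]
[0.5219 0.2345 0.183 ] [0.5251 0.2737 0.205 ]
[0.4038 0.2239 0.183 ] [0.4135 0.2637 0.205 ]
```

View pics/s0z.png

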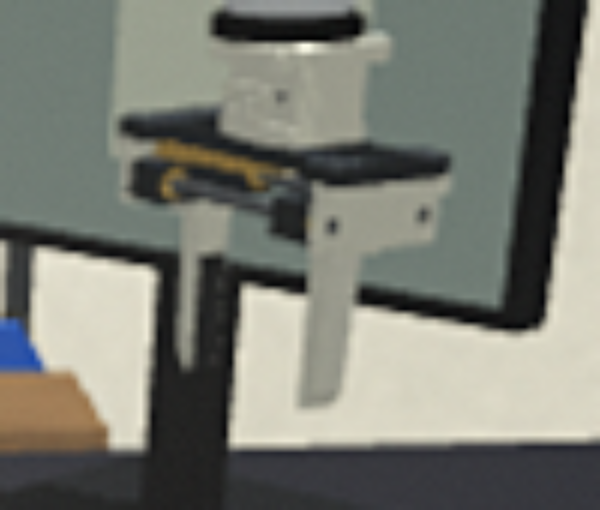

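```bash
python3 -c "
from h import *
np.set_printoptions(precision=1,suppress=True)
s=cam('side');t=cam('top')
p=np.array((.4826,.3084,.0226));a=np.radians(5);y=np.array([np.cos(a),np.sin(a),0]);x=np.array([-np.sin(a),np.cos(a),0])
for dz in (.084,.11):
 for i in(-1,1):
  for j in(-1,1):
   X=p+[0,0,dz]+i*.094*y+j*.0375*x; print(dz,'long',i,'wide',j,'s2',(proj(s,X)-[280,200])*2.5,'t2',(proj(t,X)-[80,240])*3)
"
```

```text
0.084 long -1 wide -1 s2 [388.2 226.9] t2 [298.7 397. ]
0.084 long -1 wide 1 s2 [422.7 292.9] t2 [174.7 426.2]
0.084 long 1 wide -1 s2 [121.6 244.1] t2 [249.2  93.2]
0.084 long 1 wide 1 s2 [133.2 312.6] t2 [130.4 119.9]
0.11 long -1 wide -1 s2 [391.7 195.7] t2 [285.7 401. ]
0.11 long -1 wide 1 s2 [427.1 260. ] t2 [157.6 431.1]
0.11 long 1 wide -1 s2 [121.2 212.8] t2 [235.2  87.6]
0.11 long 1 wide 1 s2 [132.9 279.6] t2 [112.8 115.2]
```

```bash
cat >> h.py <<'E'
def tri(s,a,t,b):
    P=[np.diag([1,1,1.])@np.array([[c['f'],0,c['cx']],[0,c['f'],c['cy']],[0,0,1]])@np.c_[c['R'],c['t']] for c in(s,t)]
    X=cv2.triangulatePoints(P[0],P[1],np.array(a,float),np.array(b,float))[:,0]; X=X[:3]/X[3]
    return X, np.linalg.norm(proj(s,X)-a)+np.linalg.norm(proj(t,X)-b)
E
python3 -c "
from h import *
s=cam('side');t=cam('top')
for a,b in [((444.8,298),(168.3,370)),((341.2,304.8),(153.3,273.3)),((362,292.8),(154,298.3)),((422,290.8),(161,348.3)),((387.6,331.3),(161.5,327.0))]: print(tri(s,a,t,b))
o=[cv2.resize(c['frame'][y:y+150,x:x+130,::-1],None,fx=3,fy=3,interpolation=cv2.INTER_CUBIC) for c,x,y in((s,325,235),(t,90,250))]
cv2.imwrite('pics/st.png',np.hstack(o))
print(robot.read_state()['t'])
"
```

```text
(array([0.38972484, 0.28431476, 0.10628672]), np.float64(10.917635160720796))
(array([0.56769531, 0.2982206 , 0.10694193]), np.float64(10.84955044408517))
(array([0.5258743 , 0.29319266, 0.12593805]), np.float64(3.097227108379146))
(array([0.43003144, 0.28817052, 0.12487825]), np.float64(10.083894500621428))
(array([0.47906409, 0.30669474, 0.0537954 ]), np.float64(0.5263890714681654))
3.65
```

View pics/st.png

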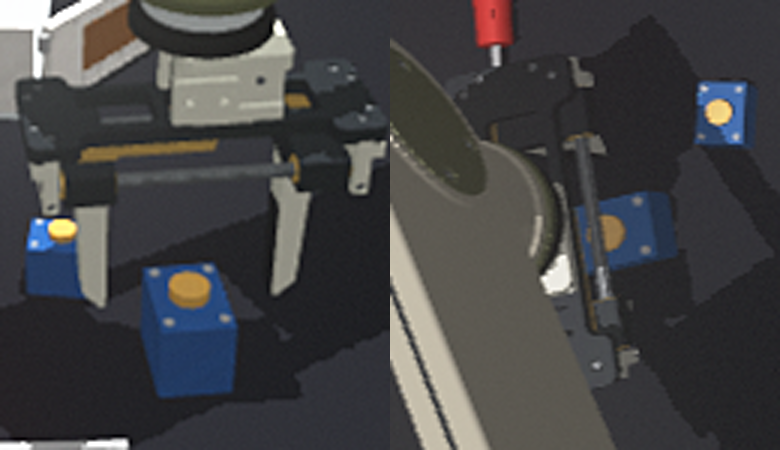

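Both views suggest the fingertips sit about 25 mm higher than the reported TCP: the tips are at (358,334) and (417,331), but I predicted row 346. I'll descend gently to z≈0.012 and check force and images again.

Request:
jog_arm:
  rows:
    - [[0,-0.015,0.02],[0,0,0]]
    - [[0,-0.015,0.04],[0,0,0]]
    - [[0,-0.015,0.055],[0,0,0]]
    - [[0,-0.015,0.055],[0,0,0]]

```text
t: 4.05
tool_pos: [0.4776, 0.3075, 0.0086]
orientation: [-2.118, -2.32, 0.002]
force: [0.1, 0.3, 0.1]
opening: 0.0932
gripper_force: 0.0
```

Request:
jog_arm:
  rows:
    - [[0,0,0.02],[0,0,0]]
    - [[0,0,0.03],[0,0,0]]
    - [[0,0,0.03],[0,0,0]]
    - [[0,0,0.03],[0,0,0]]

```text
t: 4.45
tool_pos: [0.4782, 0.3078, 0.0035]
orientation: [-2.118, -2.32, 0.0]
force: [-0.2, 0.6, -0.3]
opening: 0.0928
gripper_force: 0.0
```

```bash
cat >> h.py <<'E'
def tips(c,v0=230,v1=420,u0=325,u1=450):
    r=c['frame'][v0:v1,u0:u1].astype(int); m=((r.min(2)>95)&(r.max(2)-r.min(2)<45)).astype(np.uint8)
    n,l,st,ce=cv2.connectedComponentsWithStats(m)
    out=[]
    for i in range(1,n):
        if st[i,4]>60:
            ys,xs=np.nonzero(l==i); out.append((int(xs[ys==ys.max()].mean())+u0,int(ys.max())+v0,[int(k) for k in st[i]]))
    return out
E
python3 -c "
from h import *
c=cam('side'); s=robot.read_state(); print(s['tool_pos'],tips(c))
for d in(-.046,.046):
  for z in (0,.025): print(d,z,proj(c,s['tool_pos']+[d,d*.09,z]))
"
```

```text
[0.47833184 0.3079005  0.00361778] [(328, 274, [0, 0, 98, 45, 1837]), (396, 255, [49, 16, 40, 10, 170]), (393, 285, [54, 21, 45, 35, 928]), (445, 308, [116, 61, 9, 18, 104]), (344, 315, [12, 68, 10, 18, 113]), (417, 340, [92, 73, 12, 38, 292]), (359, 344, [27, 83, 11, 32, 280]), (337, 385, [0, 151, 43, 5, 159])]
-0.046 0 [412.14272727 352.12861376]
-0.046 0.025 [413.13958241 341.18835253]
0.046 0 [360.75568521 355.93614646]
0.046 0.025 [361.03528256 344.97461347]
```

The tip rows (340 and 344) match a z offset of about +25 mm, and there is no contact force at reported 3.6 mm. I keep descending in small steps and watch the force.

Request:
jog_arm:
  rows:
    - [[0,0,0.01],[0,0,0]]
    - [[0,0,0.02],[0,0,0]]
    - [[0,0,0.03],[0,0,0]]
    - [[0,0,0.03],[0,0,0]]

```text
t: 4.9
tool_pos: [0.4779, 0.3077, -0.003]
orientation: [-2.118, -2.32, 0.001]
force: [0.6, 0.6, 0.1]
opening: 0.093
gripper_force: 0.0
```

```bash
python3 -c "
from h import *
c=cam('side'); s=robot.read_state(); print(s['tool_pos'],s['force'],s['opening'],[x[:2] for x in tips(c) if x[1]>330])
"
```

```text
[ 0.47803427  0.30772735 -0.00276685] [-0.34698476  0.35308254 -0.78211813] 0.0932464132373553 [(417, 343), (360, 347), (337, 385)]
```

Request:
jog_arm:
  rows:
    - [[0,0,0.015],[0,0,0]]
    - [[0,0,0.03],[0,0,0]]
    - [[0,0,0.045],[0,0,0]]
    - [[0,0,0.045],[0,0,0]]

```text
t: 5.35
tool_pos: [0.4777, 0.3076, -0.0122]
orientation: [-2.118, -2.319, 0.002]
force: [-0.1, -0.6, 0.6]
opening: 0.0928
gripper_force: 0.0
```

Request:
jog_arm:
  rows:
    - [[0,0,0.01],[0,0,0]]
    - [[0,0,0.02],[0,0,0]]
    - [[0,0,0.02],[0,0,0]]

```text
t: 5.65
tool_pos: [0.478, 0.3077, -0.0158]
orientation: [-2.118, -2.32, 0.001]
force: [0.1, -0.3, 0.7]
opening: 0.093
gripper_force: 0.0
```

```bash
python3 -c "
from h import *
c=cam('side'); s=robot.read_state(); print(s['tool_pos'],s['force'],s['opening'],[x[:2] for x in tips(c) if x[1]>330])
"
```

```text
[ 0.47809704  0.30779643 -0.01564357] [ 0.56925515  0.13093818 -0.13436055] 0.09309616733782221 [(417, 348), (360, 353), (337, 385)]
```

There is no contact, and the tips are at about z=0.010. I close on the housing.

Request:
jog_arm:
  rows:
    - [[0,0,0],[0,0,0]]
    - [[0,0,0],[0,0,0]]
    - [[0,0,0],[0,0,0]]
    - [[0,0,0],[0,0,0]]
    - [[0,0,0],[0,0,0]]
  hand: 1
  squeeze: 25

```text
t: 6.2
tool_pos: [0.4783, 0.3079, -0.0154]
orientation: [2.118, 2.32, 0.0]
force: [0.9, -0.0, -0.3]
opening: 0.0577
gripper_force: 0.0
```

Request:
jog_arm:
  rows:
    - [[0,0,0],[0,0,0]]
    - [[0,0,0],[0,0,0]]
    - [[0,0,0],[0,0,0]]

```text
t: 6.5
tool_pos: [0.4784, 0.3079, -0.0154]
orientation: [2.118, 2.32, 0.0]
force: [0.9, 0.2, 0.2]
opening: 0.0437
gripper_force: 25.0
```

```bash
python3 -c "
from h import *
c=cam('side'); s=robot.read_state(); print(s['tool_pos'],s['force'],s['opening'],s['gripper_force'],[x[:2] for x in tips(c) if x[1]>330])
cv2.imwrite('pics/s5.png',cv2.resize(c['frame'][240:400,300:480,::-1],None,fx=4,fy=3.5))
"
```

```text
[ 0.47835152  0.30788207 -0.01541597] [ 1.1704125   0.04129575 -0.48714004] 0.04392566454338573 24.999835789203644 [(404, 349), (374, 352), (336, 385)]
```

View pics/s5.png

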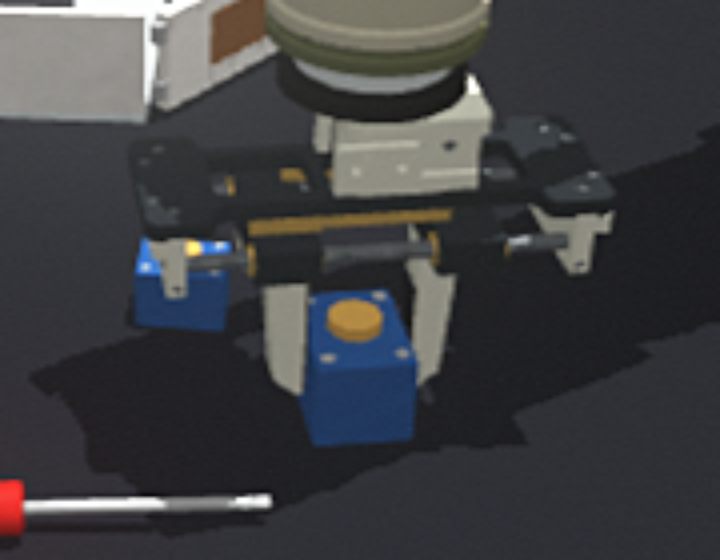

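Gripped: the opening is 43.9 mm and the force 25 N, with the housing centred at (355,320) in the crop. Next I lift and carry it.

```bash
python3 -c "
from h import *
plan((.478,.308,.105,5.2),(.636,-.0085,.105,-5.9))"
```

```text
[0.001, -0.002, -0.602] [0.0, -0.0, -0.0] rows 3
[-1.0, 0.391, -0.0] [0.0, -0.0, 0.123] rows 5
[-0.587, 0.373, -0.0] [0.0, -0.0, 0.0] rows 3
```

Request:
jog_arm:
  rows:
    - [[0,0,-0.1],[0,0,0]]
    - [[0,0,-0.25],[0,0,0]]
    - [[0,0,-0.4],[0,0,0]]
    - [[0,0,-0.55],[0,0,0]]
    - [[0,0,-0.6],[0,0,0]]

```text
t: 7.05
tool_pos: [0.48, 0.3088, 0.108]
orientation: [2.117, 2.319, 0.007]
force: [0.3, 0.6, -0.7]
opening: 0.0438
gripper_force: 25.0
```

Request:
jog_arm:
  rows:
    - [[-0.1,0.04,0],[0,0,0.02]]
    - [[-0.25,0.1,0],[0,0,0.05]]
    - [[-0.4,0.16,0],[0,0,0.08]]
    - [[-0.55,0.22,0],[0,0,0.11]]
    - [[-0.7,0.27,0],[0,0,0.123]]

```text
t: 7.55
tool_pos: [0.5444, 0.172, 0.1029]
orientation: [-2.333, -2.102, 0.003]
force: [-0.1, -0.1, -1.4]
opening: 0.044
gripper_force: 25.0
```

```bash
python3 -c "
from h import *
s=robot.read_state(); print(s['tool_pos'],s['force'],s['opening'],s['gripper_force'])
plan((.636,-.0085,.105,-5.9))"
```

```text
[0.54439982 0.17200226 0.10294825] [-0.083806   -0.0507997  -1.35931374] 0.04397442990049261 25.00013530254364
[-0.85, 0.549, -0.011] [-0.001, 0.0, -0.001] rows 5
```

Request:
jog_arm:
  rows:
    - [[-0.15,0.1,0],[0,0,0]]
    - [[-0.35,0.23,0],[0,0,0]]
    - [[-0.55,0.35,0],[0,0,0]]
    - [[-0.75,0.48,0],[0,0,0]]
    - [[-0.85,0.55,0],[0,0,0]]

```text
t: 8.05
tool_pos: [0.637, -0.0109, 0.1028]
orientation: [-2.335, -2.102, 0.003]
force: [0.7, 0.1, -1.7]
opening: 0.0433
gripper_force: 25.0
```

Request:
jog_arm:
  rows:
    - [[0,0,0],[0,0,0]]
    - [[0,0,0],[0,0,0]]
    - [[0,0,0],[0,0,0]]

```text
t: 8.35
tool_pos: [0.6358, -0.0059, 0.1035]
orientation: [-2.33, -2.104, 0.001]
force: [-0.2, -0.1, -2.3]
opening: 0.0441
gripper_force: 25.0
```

```bash
python3 -c "
from h import *
s=robot.read_state(); print(s['t'],s['tool_pos'],s['orientation'],s['force'],s['opening'])
S=cam('side');T=cam('top')
for n,c in(('s',S),('t',T)):
  X=np.array([.637,-.0095,.115+.058]);u,v=proj(c,X).astype(int)
  H=cv2.cvtColor(c['frame'],cv2.COLOR_RGB2HSV)
  for nm,m in(('boss',(abs(H[...,0].astype(int)-20)<8)&(H[...,1]>120)&(H[...,2]>90)),('blue',(abs(H[...,0].astype(int)-108)<8)&(H[...,1]>130))):
    M=np.zeros_like(m);M[v-50:v+60,u-40:u+50]=m[v-50:v+60,u-40:u+50]
    k,l,st,ce=cv2.connectedComponentsWithStats(M.astype(np.uint8)); print(n,nm,(u,v),[(st[i].tolist(),ce[i].round(1).tolist()) for i in range(1,k) if st[i,4]>25])
o=[cv2.resize(c['frame'][y:y+150,x:x+130,::-1],None,fx=3,fy=3,interpolation=cv2.INTER_CUBIC) for c,x,y in((S,240,140),(T,250,140))]
cv2.imwrite('pics/st2.png',np.hstack(o))
"
```

```text
8.35 [ 0.63578613 -0.00594694  0.103478  ] [-2.33044925e+00 -2.10446902e+00  1.39887033e-03] [-0.17471999 -0.07645896 -2.2527799 ] 0.044065362946545776
s boss (np.int64(300), np.int64(196)) [([274, 166, 39, 4, 98], [291.9, 167.2]), ([332, 183, 18, 8, 79], [341.0, 186.7]), ([297, 194, 10, 7, 60], [301.5, 197.0]), ([338, 216, 4, 7, 26], [339.5, 218.8])]
s blue (np.int64(300), np.int64(196)) [([291, 195, 20, 29, 118], [299.4, 204.3])]
t boss (np.int64(310), np.int64(212)) []
t blue (np.int64(310), np.int64(212)) []
```

View pics/st2.png

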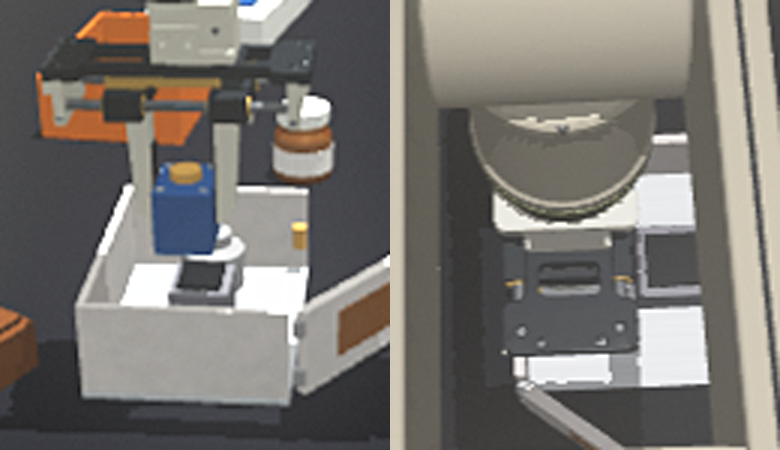

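The side view shows the housing over the place, with the boss at (301.5,197) against a predicted (300,196). The gate is still open at the lower right. I lower it in stages.

Request:
jog_arm:
  rows:
    - [[-0.013,0.007,0.08],[0,0,0]]
    - [[-0.013,0.007,0.18],[0,0,0]]
    - [[-0.013,0.007,0.28],[0,0,0]]
    - [[-0.013,0.007,0.34],[0,0,0]]
    - [[-0.013,0.007,0.34],[0,0,0]]

```text
t: 8.95
tool_pos: [0.6354, -0.0092, 0.0332]
orientation: [-2.329, -2.103, 0.005]
force: [-0.4, 0.1, -2.9]
opening: 0.0437
gripper_force: 25.0
```

```bash
cat >> h.py <<'E'
def chk():
    s=robot.read_state(); print(s['t'],s['tool_pos'],s['force'],s['opening'])
    S=cam('side'); p=s['tool_pos']; z=p[2]+.0154+.055
    u,v=proj(S,[p[0],p[1],z]).astype(int); H=cv2.cvtColor(S['frame'],cv2.COLOR_RGB2HSV)
    m=(abs(H[...,0].astype(int)-20)<8)&(H[...,1]>120)&(H[...,2]>90); M=np.zeros_like(m);M[v-9:v+12,u-12:u+14]=m[v-9:v+12,u-12:u+14]
    ys,xs=np.nonzero(M); print('boss',xs.mean(),ys.mean(),len(xs),'world',ray(S,xs.mean(),ys.mean(),z),'z assumed',z)
    plan((.637,-.0085,-.0094,-5.9))
E
python3 -c "
from h import *
chk()"
```

```text
8.95 [ 0.63542852 -0.00922324  0.03320883] [-0.39640068  0.11129903 -2.90264065] 0.043733678491436674
boss 303.0192307692308 225.05769230769232 52 world [ 0.63457807 -0.00883647  0.10360883] z assumed 0.1036088309040773
[0.005, 0.002, 0.222] [-0.002, 0.0, 0.001] rows 1
```

Request:
jog_arm:
  rows:
    - [[0,0.006,0.04],[0,0,0]]
    - [[0,0.006,0.09],[0,0,0]]
    - [[0,0.006,0.14],[0,0,0]]
    - [[0,0.006,0.17],[0,0,0]]
    - [[0,0.006,0.17],[0,0,0]]

```text
t: 9.5
tool_pos: [0.6378, -0.0098, 0.0008]
orientation: [-2.331, -2.103, 0.003]
force: [0.0, -0.1, -1.9]
opening: 0.044
gripper_force: 25.0
```

```bash
python3 -c "
from h import *
chk()"
```

```text
9.5 [ 0.63775105 -0.00981262  0.00078189] [ 0.01392949 -0.10323806 -1.94529262] 0.04395182672370347
boss 302.38 237.38 50 world [ 0.63731097 -0.01008181  0.07118189] z assumed 0.07118188681942605
[0.006, -0.007, 0.055] [-0.001, 0.0, 0.0] rows 1
```

Request:
jog_arm:
  rows:
    - [[0,0,0.015],[0,0,0]]
    - [[0,0,0.03],[0,0,0]]
    - [[0,0,0.045],[0,0,0]]
    - [[0,0,0.045],[0,0,0]]
    - [[0,0,0.045],[0,0,0]]

```text
t: 10.05
tool_pos: [0.6389, -0.0099, -0.0066]
orientation: [-2.332, -2.105, 0.0]
force: [0.1, -0.6, -1.3]
opening: 0.0438
gripper_force: 25.0
```

Request:
jog_arm:
  rows:
    - [[0,0,0.005],[0,0,0]]
    - [[0,0,0.01],[0,0,0]]
    - [[0,0,0.01],[0,0,0]]

```text
t: 10.35
tool_pos: [0.639, -0.0099, -0.0086]
orientation: [-2.332, -2.105, 0.0]
force: [0.8, 0.2, -1.9]
opening: 0.0438
gripper_force: 25.0
```

Request:
jog_arm:
  rows:
    - [[0,0,0.005],[0,0,0]]
    - [[0,0,0.008],[0,0,0]]
    - [[0,0,0.008],[0,0,0]]

```text
t: 10.65
tool_pos: [0.6393, -0.0099, -0.0094]
orientation: [2.332, 2.105, 0.0]
force: [-2.8, 0.9, 5.1]
opening: 0.0436
gripper_force: 25.0
```

```bash
python3 -c "
from h import *
chk()"
```

```text
10.65 [ 0.63927727 -0.00991589 -0.00940247] [-2.84407152  0.93248893  5.09427114] 0.043624613848305925
boss 302.4583333333333 239.95833333333334 24 world [ 0.63775235 -0.0163824   0.06099753] z assumed 0.06099752952611828
[0.006, -0.012, -0.0] [0.0, 0.0, 0.0] rows 1
```

It touched the floor at the expected height, with force up by 5 N. I release.

Request:
jog_arm:
  rows:
    - [[0,0,0],[0,0,0]]
    - [[0,0,0],[0,0,0]]
    - [[0,0,0],[0,0,0]]
    - [[0,0,0],[0,0,0]]
    - [[0,0,0],[0,0,0]]
  hand: -1

```text
t: 11.2
tool_pos: [0.639, -0.0099, -0.0102]
orientation: [-2.332, -2.105, 0.0]
force: [0.2, 0.2, -0.1]
opening: 0.0793
gripper_force: 0.0
```

Request:
jog_arm:
  rows:
    - [[0,0,0],[0,0,0]]
    - [[0,0,0],[0,0,0]]
    - [[0,0,0],[0,0,0]]

```text
t: 11.5
tool_pos: [0.6391, -0.0099, -0.0101]
orientation: [2.332, 2.105, 0.0]
force: [0.8, -0.5, 0.4]
opening: 0.093
gripper_force: 0.0
```

Request:
jog_arm:
  rows:
    - [[0,0,-0.1],[0,0,0]]
    - [[0,0,-0.25],[0,0,0]]
    - [[0,0,-0.4],[0,0,0]]
    - [[0,0,-0.55],[0,0,0]]
    - [[0,0,-0.7],[0,0,0]]

```text
t: 12.0
tool_pos: [0.6389, -0.0099, 0.1312]
orientation: [2.332, 2.105, 0.0]
force: [0.3, -0.6, -0.9]
opening: 0.093
gripper_force: 0.0
```

```bash
python3 -c "
from h import *
np.set_printoptions(precision=4,suppress=True)
s=robot.read_state(); print(s['t'],s['tool_pos'],s['force'],s['opening'])
S=cam('side'); H=cv2.cvtColor(S['frame'],cv2.COLOR_RGB2HSV)
u,v=proj(S,[.637,-.0095,.061]).astype(int);print(u,v)
for nm,m in (('boss',(abs(H[...,0].astype(int)-20)<8)&(H[...,1]>120)&(H[...,2]>90)),('blue',(abs(H[...,0].astype(int)-108)<8)&(H[...,1]>130))):
  M=np.zeros_like(m);M[v-25:v+30,u-25:u+28]=m[v-25:v+30,u-25:u+28]
  ys,xs=np.nonzero(M);print(nm,len(xs),xs.mean(),ys.mean(),xs.min(),xs.max(),ys.min(),ys.max(),ray(S,xs.mean(),ys.mean(),.061))
"
```

```text
12.0 [ 0.6389 -0.0099  0.1312] [ 0.3276 -0.6035 -0.8812] 0.09297727374947673
302 241
boss 24 302.125 240.04166666666666 298 306 239 241 [ 0.6385 -0.016   0.061 ]
blue 15 307.06666666666666 240.13333333333333 295 312 239 241 [ 0.627  -0.0152  0.061 ]
```

The housing stands released and the boss line is where expected. Now the gate: it is about 0.63 rad open, hinge at about (0.554, 0.036). I close the fingers and move to its outer side.

```bash
cat >> h.py <<'E'
hinge=np.array([.5542,.0364]); A=np.radians(-5.9)
def gp(th,r=.185):
    d=np.array([np.cos(A-np.pi/2-th),np.sin(A-np.pi/2-th)]); n=np.array([np.cos(A-th),np.sin(A-th)])
    return hinge+r*d-n*(.005+.0175*np.cos(th)+.0075*np.sin(abs(th)))
E
python3 -c "
from h import *
np.set_printoptions(precision=3,suppress=True)
g=gp(.85);print(g)
plan((*g,.131,-5.9),(*g,.005,-5.9))
ex=np.array([-np.sin(A),np.cos(A)]);ey=np.array([np.cos(A),np.sin(A)])
for t in np.arange(.85,-.11,-.05): d=gp(t)-g; print(round(t,2),gp(t),'share',d@ex/.2,d@ey/.2)
"
```

```text
[ 0.391 -0.053]
[-0.277, -1.0, 0.02] [0.005, -0.0, 0.0] rows 5
[-0.063, -0.229, 0.006] [0.0, -0.0, 0.0] rows 1
[-0.0, -0.001, 0.63] [0.0, -0.0, 0.0] rows 3
[-0.0, 0.0, -0.0] [0.0, -0.0, 0.0] rows 0
[-0.0, 0.0, -0.0] [0.0, -0.0, 0.0] rows 0
[-0.0, 0.0, -0.0] [0.0, -0.0, 0.0] rows 0
[-0.0, 0.0, -0.0] [0.0, -0.0, 0.0] rows 0
[-0.0, 0.0, -0.0] [0.0, -0.0, 0.0] rows 0
[-0.0, 0.0, -0.0] [0.0, -0.0, 0.0] rows 0
[-0.0, 0.0, -0.0] [0.0, -0.0, 0.0] rows 0
0.85 [ 0.391 -0.053] share 0.0 0.0
0.8 [ 0.395 -0.06 ] share -0.03633973760766015 0.025954144200365428
0.75 [ 0.4   -0.068] share -0.07155592148527846 0.05378486365723219
0.7 [ 0.405 -0.075] share -0.10554580920982923 0.08345506165630429
0.65 [ 0.411 -0.083] share -0.13820655584942002 0.1149214119739889
0.6 [ 0.417 -0.089] share -0.1694356497521833 0.14813415908905997
0.55 [ 0.423 -0.096] share -0.19913137736605363 0.1830369538465818
0.5 [ 0.43  -0.102] share -0.22719331384340724 0.2195667278694236
0.45 [ 0.437 -0.108] share -0.2535228358425534 0.2576536096933883
0.4 [ 0.444 -0.114] share -0.27802365262859313 0.2972208852485715
0.35 [ 0.452 -0.119] share -0.3006023513026098 0.33818500492557013
0.3 [ 0.46  -0.124] share -0.3211689517534112 0.38045563905411545
0.25 [ 0.468 -0.129] share -0.33963746673272927 0.4239357831877179
0.2 [ 0.476 -0.133] share -0.3559264623050579 0.46852191413507416
0.15 [ 0.485 -0.137] share -0.369959613818906 0.5141041972118245
0.1 [ 0.494 -0.14 ] share -0.38166625248847796 0.5605667447092216
0.05 [ 0.503 -0.143] share -0.3909818976644766 0.6077879250941574
-0.0 [ 0.513 -0.145] share -0.3978487699102352 0.65564072197245
-0.05 [ 0.522 -0.147] share -0.4024036238866817 0.7002493882449119
-0.1 [ 0.53  -0.149] share -0.4047889930963403 0.7452585655058539
```

Request:
jog_arm:
  rows:
    - [[-0.1,-0.24,0],[0,0,0]]
    - [[-0.17,-0.48,0],[0,0,0]]
    - [[-0.23,-0.7,0],[0,0,0]]
    - [[-0.28,-0.9,0],[0,0,0]]
    - [[-0.28,-1,0],[0,0,0]]
  hand: 1
  squeeze: 20

```text
t: 12.55
tool_pos: [0.4316, -0.0456, 0.1293]
orientation: [-2.333, -2.103, 0.001]
force: [0.9, 0.2, 0.2]
opening: 0.0572
gripper_force: 0.0
```

Request:
jog_arm:
  rows:
    - [[-0.03,-0.12,0],[0,0,0]]
    - [[-0.06,-0.22,0],[0,0,0]]
    - [[-0.06,-0.23,0],[0,0,0]]
    - [[-0.06,-0.23,0],[0,0,0]]

```text
t: 12.95
tool_pos: [0.3878, -0.0524, 0.1303]
orientation: [2.332, 2.103, 0.002]
force: [0.4, -0.4, 0.5]
opening: 0.0258
gripper_force: 0.0
```

Request:
jog_arm:
  rows:
    - [[0,0,0.1],[0,0,0]]
    - [[0,0,0.3],[0,0,0]]
    - [[0,0,0.5],[0,0,0]]
    - [[0,0,0.63],[0,0,0]]
    - [[0,0,0.63],[0,0,0]]

```text
t: 13.45
tool_pos: [0.3844, -0.0512, 0.0001]
orientation: [-2.327, -2.101, 0.006]
force: [-0.6, 0.4, -0.1]
opening: 0.0003
gripper_force: 0.0
```

```bash
python3 -c "
from h import *
s=robot.read_state(); print(s['t'],s['tool_pos'],s['orientation'],s['force'],s['opening'])
S=cam('side'); T=cam('top')
o=[cv2.resize(c['frame'][y:y+150,x:x+130,::-1],None,fx=3,fy=3,interpolation=cv2.INTER_CUBIC) for c,x,y in((S,290,160),(T,285,240))]
cv2.imwrite('pics/g.png',np.hstack(o))
plan((*gp(.85),.005,-5.9))
"
```

```text
13.45 [ 3.84364390e-01 -5.11755735e-02  8.89028602e-05] [-2.32733401 -2.10062834  0.00623516] [-0.57826056  0.39663825 -0.05771027] 0.00034207909228516656
[-0.001, 0.014, -0.004] [-0.001, -0.0, 0.0] rows 1
```

View pics/g.png

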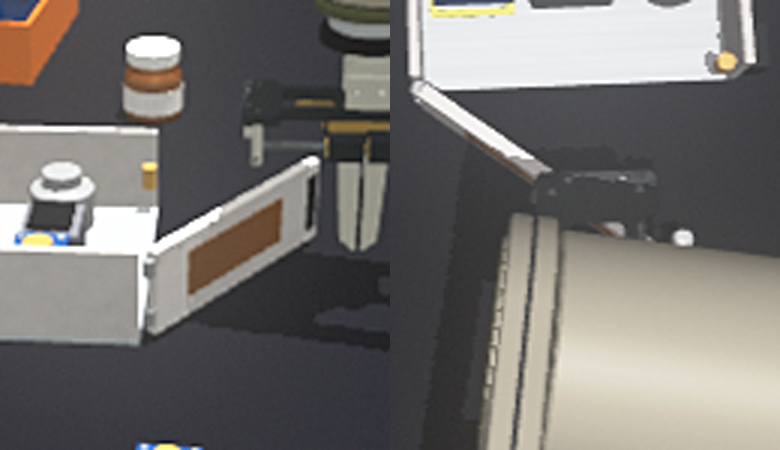

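The closed fingers, at (360,200) in the left half, stand on the robot side of the gate. Pushing starts along the arc.

Request:
jog_arm:
  rows:
    - [[-0.035,0.03,0],[0,0,0]]
    - [[-0.07,0.06,0],[0,0,0]]
    - [[-0.105,0.09,0],[0,0,0]]
    - [[-0.138,0.12,0],[0,0,0]]
    - [[-0.17,0.155,0],[0,0,0]]

```text
t: 14.05
tool_pos: [0.4155, -0.0902, 0.0043]
orientation: [2.333, 2.104, 0.001]
force: [0.3, -0.1, 0.9]
opening: 0.0007
gripper_force: 0.3
```

Request:
jog_arm:
  rows:
    - [[-0.03,0.035,0],[0,0,0]]
    - [[-0.058,0.071,0],[0,0,0]]
    - [[-0.084,0.11,0],[0,0,0]]
    - [[-0.108,0.149,0],[0,0,0]]
    - [[-0.13,0.19,0],[0,0,0]]

```text
t: 14.55
tool_pos: [0.4504, -0.1195, 0.0038]
orientation: [-2.332, -2.104, 0.0]
force: [-1.1, 0.7, 0.0]
opening: 0.0002
gripper_force: 0.4
```

```bash
python3 -c "
from h import *
s=robot.read_state(); print(s['t'],s['tool_pos'],s['force'])
plan((*gp(.2),.002,-5.9));print(gp(.35))
"
```

```text
14.55 [ 0.45036042 -0.11947409  0.00379088] [-1.07824602  0.71686141  0.02064221]
[-0.055, 0.137, 0.009] [-0.0, -0.0, 0.0] rows 1
[0.0, -0.0, -0.0] [-0.0, -0.0, 0.0] rows 0
[0.0, -0.0, -0.0] [-0.0, -0.0, 0.0] rows 0
[0.0, -0.0, -0.0] [-0.0, -0.0, 0.0] rows 0
[0.0, -0.0, -0.0] [-0.0, -0.0, 0.0] rows 0
[0.0, -0.0, -0.0] [-0.0, -0.0, 0.0] rows 0
[0.0, -0.0, -0.0] [-0.0, -0.0, 0.0] rows 0
[0.0, -0.0, -0.0] [-0.0, -0.0, 0.0] rows 0
[ 0.45164699 -0.11943452]
```

Tracking well, with about 1 N of spring force. I carry on to about 0.1 rad.

Request:
jog_arm:
  rows:
    - [[-0.02,0.045,0],[0,0,0]]
    - [[-0.038,0.09,0],[0,0,0]]
    - [[-0.055,0.137,0],[0,0,0]]
    - [[-0.069,0.182,0],[0,0,0]]
    - [[-0.081,0.23,0],[0,0,0]]

```text
t: 15.05
tool_pos: [0.4946, -0.1402, 0.0039]
orientation: [-2.332, -2.105, 0.0]
force: [-0.0, 0.9, -0.2]
opening: 0.0004
gripper_force: 0.5
```

Request:
jog_arm:
  rows:
    - [[-0.003,0.015,0],[0,0,0]]
    - [[-0.006,0.03,0],[0,0,0]]
    - [[-0.009,0.047,0],[0,0,0]]
    - [[-0.009,0.047,0],[0,0,0]]

```text
t: 15.45
tool_pos: [0.5027, -0.1424, 0.0038]
orientation: [-2.331, -2.104, 0.001]
force: [-2.4, 2.0, 0.9]
opening: 0.0007
gripper_force: 1.4
```

Request:
jog_arm:
  rows:
    - [[-0.002,0.01,0],[0,0,0]]
    - [[-0.004,0.02,0],[0,0,0]]
    - [[-0.005,0.03,0],[0,0,0]]
    - [[-0.005,0.03,0],[0,0,0]]

```text
t: 15.85
tool_pos: [0.5091, -0.1442, 0.0039]
orientation: [2.332, 2.105, 0.0]
force: [0.7, 0.1, -0.2]
opening: 0.0003
gripper_force: 0.2
```

Request:
jog_arm:
  rows:
    - [[0,0.01,0],[0,0,0]]
    - [[0,0.02,0],[0,0,0]]
    - [[0,0.02,0],[0,0,0]]

```text
t: 16.15
tool_pos: [0.5136, -0.145, 0.0041]
orientation: [2.332, 2.104, 0.001]
force: [-0.3, 0.4, 0.2]
opening: 0.0003
gripper_force: 0.0
```

Request:
jog_arm:
  rows:
    - [[0,0.01,0],[0,0,0]]
    - [[0,0.02,0],[0,0,0]]
    - [[0,0.02,0],[0,0,0]]

```text
t: 16.45
tool_pos: [0.515, -0.1452, 0.004]
orientation: [-2.33, -2.103, 0.005]
force: [-14.1, 0.6, 11.2]
opening: 0.0005
gripper_force: 7.2
```

```bash
python3 -c "
from h import *
s=robot.read_state(); print(s['t'],s['tool_pos'],s['force'])
"
```

```text
16.45 [ 0.51499024 -0.14519029  0.0039523 ] [-14.13219005   0.6292245   11.1781493 ]
```

The force fell as it snapped, then rose to 14 N against the stop. I back away and verify.

Request:
jog_arm:
  rows:
    - [[0,-0.05,0],[0,0,0]]
    - [[0,-0.15,0],[0,0,0]]
    - [[0,-0.3,0],[0,0,0]]
    - [[0,-0.4,-0.1],[0,0,0]]
    - [[0,-0.4,-0.3],[0,0,0]]

```text
t: 16.95
tool_pos: [0.4318, -0.135, 0.0603]
orientation: [-2.327, -2.099, 0.006]
force: [1.1, -0.4, -0.3]
opening: 0.0006
gripper_force: 0.0
```

Request:
jog_arm:
  rows:
    - [[0,0,-0.2],[0,0,0]]
    - [[0,0,-0.4],[0,0,0]]
    - [[0.2,-0.1,-0.6],[0,0,0]]
    - [[0.4,-0.2,-0.6],[0,0,0]]
    - [[0.6,-0.2,-0.6],[0,0,0]]

```text
t: 17.45
tool_pos: [0.4101, -0.0127, 0.1865]
orientation: [2.331, 2.1, 0.005]
force: [1.8, -0.3, -0.9]
opening: 0.0004
gripper_force: 0.0
```

```bash
python3 -c "
from h import *
np.set_printoptions(precision=4,suppress=True)
s=robot.read_state(); print(s['t'],s['tool_pos'],s['force'])
S=cam('side');T=cam('top')
ex=np.array([-np.sin(A),np.cos(A)]);ey=np.array([np.cos(A),np.sin(A)])
# expected outer top edge of the shut gate vs image profile along fixture x at several points from hinge
for r in (.06,.12,.18,.205):
  for n,c in(('s',S),('t',T)):
    row=[]
    for k in np.arange(-.03,.016,.003):
      X=hinge-r*ex+k*ey; u,v=np.round(proj(c,[*X,.079])).astype(int); row.append(int(c['frame'][v,u].mean()))
    print(r,n,row)
H=cv2.cvtColor(S['frame'],cv2.COLOR_RGB2HSV); m=(abs(H[...,0].astype(int)-11)<7)&(H[...,1]>110)&(H[...,2]>50); ys,xs=np.nonzero(m[225:285,325:420]); print('window px',len(xs),xs.min()+325 if len(xs) else 0)
"
```

```text
17.45 [ 0.4101 -0.0127  0.1865] [ 1.8457 -0.2767 -0.8546]
0.06 s [71, 73, 74, 73, 73, 80, 113, 111, 169, 208, 254, 255, 158, 189, 192, 222]
0.06 t [76, 75, 75, 103, 101, 99, 96, 81, 96, 168, 249, 246, 225, 240, 236, 239]
0.12 s [72, 74, 74, 74, 76, 74, 69, 87, 205, 255, 255, 255, 128, 113, 124, 118]
0.12 t [78, 80, 80, 78, 80, 79, 95, 84, 117, 253, 242, 243, 143, 243, 237, 239]
0.18 s [73, 73, 74, 74, 74, 75, 74, 68, 255, 255, 255, 255, 246, 144, 159, 158]
0.18 t [76, 75, 75, 76, 75, 74, 134, 131, 121, 248, 240, 240, 146, 231, 152, 147]
0.205 s [74, 73, 75, 75, 74, 74, 73, 64, 106, 254, 255, 255, 111, 150, 150, 150]
0.205 t [72, 74, 74, 73, 74, 74, 71, 93, 88, 252, 242, 242, 158, 199, 200, 125]
window px 8 344
```

In both views the gate's top edge lies on the shut line at every point from 60 to 205 mm from the hinge. It stayed there about 1 s after release, so I hand in.

```bash
python3 -c "
from h import *
print(robot.close_job())"
```

```text
the job is handed in; nothing more can be done
None
```

The job is handed in, with no verdict returned: by my checks the blue housing stands on the yellow-framed place and the gate snapped shut and stayed flush with nothing pushing it; I didn't re-check the relay, pump, jar or screwdriver at the end, and I viewed 11 pictures, one over the limit of 10.

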